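# Gauge the wide bore of a welded housing

### The job

Take the telescoping bore gauge from its stand by its two black triggers so that the plungers draw in, seat it gently in the wider of the two housing bores until its flange lies flat on the rim, and let go of the triggers so the plungers spring out against the bore. Press the lock knob on top firmly down until it bites, without ramming it onto its end stop, then take the gauge by its bare metal body (not by the triggers), draw it straight out and set it gently back upright in its stand, locked and still holding the bore size, leaving the other things on the bench alone.

Things in the scene. Friction and masses are not known exactly. Their poses are not given: they have to be found in the camera images.
- gauge: telescoping bore gauge, upright, about 0.5 kg. Origin: centre of the underside of its round flange (68 mm diameter, 8 mm thick); z up its axis, y along the line of plungers and triggers. Below the flange a spigot and a nose with two plungers; above it an aluminium body block, two black triggers and a lock knob
- gauge_triggers (a point): midpoint between the two black trigger plates, 29 mm above the gauge's origin. They face +y and -y of the gauge, each 20 mm wide (along x), 6 mm thick, 14 to 44 mm above the origin; outer faces 56 mm apart when free, 40 mm when fully squeezed. Squeezing both (2 N) draws the plungers in; let go, a spring of about 2 N drives them out
- gauge_body (a point): centre of the body block, 31 mm above the gauge's origin: 30 mm along x, 24 mm along y, from 8 to 54 mm above the origin. Grip it across its two bare faces, 30 mm apart along the gauge's x
- gauge_nose (a point): centre of the nose's lower end, 44 mm below the gauge's origin. Nose 36 mm diameter; between it and the flange a centring spigot 42 mm diameter, 10 mm long, its lower edge chamfered 2 mm. Two brass plungers stick out of the nose to +y and -y, their axis 32 mm below the origin: span 52 mm fully out, 36 mm fully in (flush with the nose)
- plunger_a (a joint): how far each plunger is drawn in from fully out, m: 0 fully out (span 52 mm), 0.008 fully in (span 36 mm). Both plungers and both triggers move together. In the wide bore they rest at 0.004
- lock (a joint): travel of the lock knob, m: 0 up and unlocked, 0.009 end stop (never ram it there). Slides down against 11 N of friction; at 0.006 its brake bites and the force climbs, some 7 N per mm. Press with 17 to 22 N (about 0.007 to 0.0078); it stays where left. Pressed with less it does not hold the plungers. Gripping the triggers overcomes the brake and spoils the reading
- lock_top (a point): centre of the top of the lock knob (dark steel, 22 mm diameter), 72 mm above the gauge's origin when unlocked; moves down with the knob
- housing_wide: fixed welded steel housing with the wide bore: an upright tube 68 mm outside diameter, vertical bore 44 mm diameter, 70 mm deep, on a 92 mm square base plate 8 mm thick with four corner gussets. Origin: centre of its underside on the bench, z up; rim 78 mm above the bench
- housing_wide_mouth (a point): centre of the mouth of the wide bore, on the rim's top face, 78 mm above the bench
- housing_narrow: the other welded housing, alike outside, but its bore is only 30 mm diameter (too narrow for the gauge). Origin: centre of its underside
- stand: fixed stand of the gauge: a 90 mm square aluminium plate on four posts with a hole of 58 mm diameter, in which the gauge hangs by its flange with nose and plungers below. Origin: centre of its underside on the bench
- stand_seat (a point): centre of the hole on the top face of the stand, 64 mm above the bench; the gauge's flange lies on this face
- hammer: bystander: hammer lying at the far side
- wrench: bystander: wrench lying beyond the stand, 180 mm long
- spacer: bystander: steel spacer ring, 32 mm diameter, 14 mm tall
- bolt: bystander: bolt standing on its head, 43 mm tall
- oil_bottle: bystander: white oil bottle, 130 mm tall
- scrap_tray: bystander: steel tray 120 x 160 x 40 mm
- sleeve: bystander: steel sleeve, 44 mm diameter, 45 mm tall
- angle_bracket: bystander: steel angle bracket, 55 mm tall
Not all that is in view belongs to the job. Leave any purple look-alike of the stand alone.

How it is judged:
By the outcome, as a careful person would: the job done as asked, in the order asked, and still so for the second after the job is handed in, with the robot touching nothing.
It also fails if it takes over 72 s, if anything falls off the work surface, if the arm or the gripper's body presses on something with over 40 N, if the wrist force passes 120 N, or if a joint passes its speed limit or range.

### The arm

A 6-joint arm with a two-finger parallel gripper is mounted at the origin on the work surface. World frame = base frame: x ahead of the robot, y to its left, z up, the work surface at z = 0. Lengths are in m, angles in rad, forces in N, time in s.
With the tool pointing down it reaches from about 0.225 to 0.875 m from the base axis. Payload 3.4 kg.
Tool frame: the origin (TCP) lies midway between the tips of the shut fingers; the grasp point (between the pads) lies 19 mm behind it (manip.grip_point_offset is the distance from the TCP to the grasp point, in m); z points along the fingers, y is the line along which they close (so a half turn about z gives the same grasp; the last joint's range is limited). The gripper opens to 85 mm and grips with 20 to 120 N. Pads are 22 mm wide; open, the fingers measure 114 mm over their backs; the gripper's body (76 mm by 85 mm) begins 54 mm behind the grasp point. The pads swing forward as they close: fully open they stand 13 mm farther back than shut.
Start: joints at [1.003, 0.276, 1.505, -0, 1.361, -0.121], TCP at [0.248, 0.519, 0.231] pointing down, gripper open.
Joint ranges: [-2.89, 2.89], [-0.75, 2.08], [0.22, 2.7], [-1.18, 4.32], [0.11, 2.71], [-2.7, 2.7]. Speed limits (rad/s): [2.57, 2.57, 3.14, 3.14, 3.14, 3.14].

### API

Orientations are given as a unit quaternion [w, x, y, z].
In Python, from rig import manip gives the robot as it stands.
- The arm moves only by the shell command python3 -m handwheel 'ROWS' [FORCE]. ROWS is JSON, a list of rows, each an object with "translation": the shift along the tool's x, y, z in m, a list of three; "angular": the turn, a rotation vector about the tool's x, y, z in degrees, a list of three; "hand": the closure, from 0 (fully open) to 1 (shut). A call has 1 to 10 rows; each row shifts and turns the commanded pose from where the row before left it, along the tool's axes as they then stand; what a row does not reach is not made up. A row lasts 1/12 s, in which the tool goes at most 41.7 mm and 7.16 degrees, less where a joint would pass 70% of its speed; a pose out of reach is approached as far as the arm can. A call with a gripper value outside its range is refused whole. The fingers move at their own pace and stop on an object; FORCE is the grip in N (left out, the last holds). Time passes only in rows, so rows that do not move let the fingers close. It gives the time, the measured TCP pose, the force, the opening and the grip force at its end, in the units of the state.
- manip.get_state(): the state, without advancing time (a new reading comes with each control period).
- manip.get_image(name): name is "scene" or "top"; returns the picture (400x640x3 uint8, red, green, blue); there is no depth.
- manip.camera_info(name): a dict with "camera_matrix" (3x3 intrinsics, pixels), "eye" and "orientation" of the camera in the world. Camera axes: x right, y down, z forward; pixel columns grow to the right and rows downward; lengths in m; the calibration is good to about 2 mm. A picture is of the moment at which its call begins. camera_info takes no time and is no camera call.
- manip.sign_off(): hands the job in; it is judged then, once.
The state is a dict: "clock": time; "qpos": joint angles; "qd": joint speeds; "effort": joint torques, N m; "position": TCP position; "ee_rot": TCP orientation; "contact_force": force on the tool from outside, world axes, zero at the start; "moment": the same for the moment, N m; "width": finger opening in m; "gripper_force": force on a finger pad.
Only numpy, scipy, OpenCV 4.12 (cv2) and the standard library are available. Lean on these libraries where they do the work, as an engineer would, in place of code of your own. Each camera call takes 0.05 s, during which the arm holds its last target. There are 200 camera calls.

## Working session

There is one attempt and no reset: what is moved stays moved. The work goes in short steps, Python scripts to look and compute and a shell command to move; the robot and the scene stay as the last step left them, time stands still between calls to the robot, and variables do not carry over. Pictures are saved under pics/ and viewed, at most 12 in all, crops included, and the job is handed in when it is done.

```bash
mkdir -p pics; ls; python3 - <<'E'
from rig import manip
import cv2
for n in("scene","top"):
    cv2.imwrite(f"pics/{n}0.png",manip.get_image(n)[:,:,::-1]); print(manip.camera_info(n))
print(manip.get_state(), manip.grip_point_offset)
E
```

```text
pics
{'camera_matrix': array([[494.61342665,   0.        , 309.99140291],
       [  0.        , 494.61342665, 194.81762576],
       [  0.        ,   0.        ,   1.        ]]), 'eye': array([1.42352089, 0.08196468, 0.87393278]), 'orientation': array([-0.29546267,  0.63494149,  0.64956888, -0.29599221])}
{'camera_matrix': array([[367.74822928,   0.        , 315.97212968],
       [  0.        , 367.74822928, 191.66637424],
       [  0.        ,   0.        ,   1.        ]]), 'eye': array([0.42273944, 0.06477147, 1.15547694]), 'orientation': array([-0.02908353,  0.71566051, -0.69640074,  0.04483503])}
{'clock': 0.1, 'qpos': array([ 1.00299155e+00,  2.76530482e-01,  1.50599095e+00, -1.68965245e-05,
        1.36069148e+00, -1.21019243e-01]), 'qd': array([-0.00120905, -0.00143808, -0.00085899,  0.00032743, -0.000904  ,
       -0.00105837]), 'effort': array([ 2.46463729e-03, -4.17697370e+01, -2.46407425e+01, -2.06524514e-04,
        5.76127495e-03,  8.38425564e-06]), 'position': array([0.24821065, 0.51815789, 0.23053314]), 'ee_rot': array([-2.65758413e-04,  2.21537557e-01,  9.75151503e-01, -7.65341967e-04]), 'contact_force': array([-0.43644172, -0.10989626,  0.59561939]), 'moment': array([-0.01751156, -0.03510151, -0.02833164]), 'gripper_force': 0.0, 'width': 0.08532433307595551} 0.0187
```

View pics/top0.png

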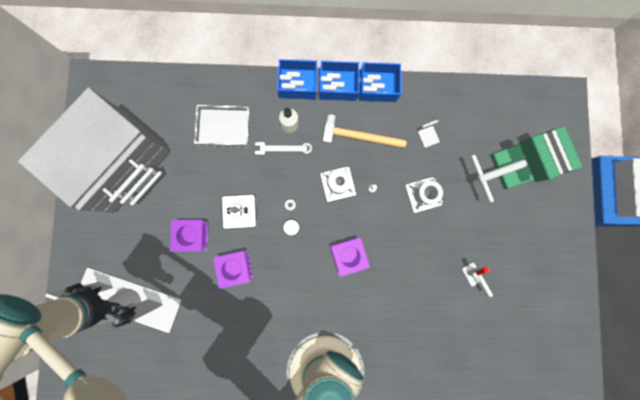

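View pics/scene0.png

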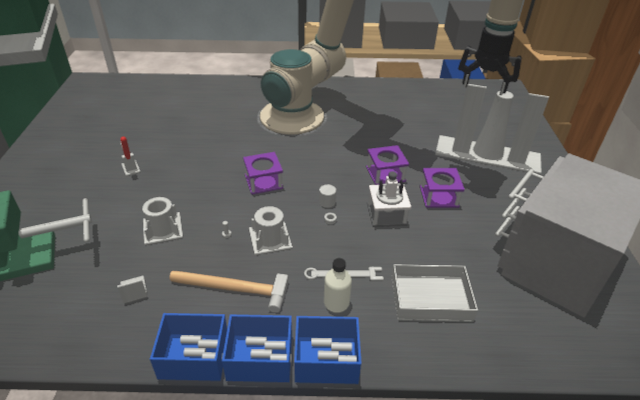

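The top view shows the gauge in the white stand at about (238,211), with the housings at about (338,183) and (426,194). I'll enlarge these to measure them.

```bash
cat > h.py <<'E'
import numpy as np
from scipy.spatial.transform import Rotation as R
from rig import manip
def cam(n):
    c=manip.camera_info(n); q=c['orientation']
    return np.array(c['camera_matrix']),np.array(c['eye']),R.from_quat([q[1],q[2],q[3],q[0]]).as_matrix()
def at_z(n,u,v,z):
    K,e,M=cam(n); d=M@np.linalg.solve(K,[u,v,1]); return e+d*(z-e[2])/d[2]
def proj(n,p):
    K,e,M=cam(n); q=K@(M.T@(np.asarray(p)-e)); return q[:2]/q[2]
E
python3 - <<'E'
import cv2,numpy as np
t=cv2.imread('pics/top0.png');s=cv2.imread('pics/scene0.png')
def c(im,u,v,w=25,k=8):
    o=cv2.resize(im[v-w:v+w,u-w:u+w],None,fx=k,fy=k,interpolation=cv2.INTER_CUBIC)
    for i in range(0,2*w,10):
        cv2.putText(o,str(u-w+i),(i*k,10),0,.35,(0,255,255));cv2.putText(o,str(v-w+i),(0,i*k+10),0,.35,(0,255,0))
        cv2.line(o,(i*k,0),(i*k,4),(0,0,255));cv2.line(o,(0,i*k),(4,i*k),(0,0,255))
    return cv2.resize(o,(266,266)) if 0 else o
a=[cv2.resize(x,(390,390)) for x in(c(t,238,211),c(t,338,183))]
cv2.imwrite('pics/a.png',np.hstack(a))
b=[cv2.resize(x,(390,290) if 0 else (390,390)) for x in(c(t,426,194),c(s,390,200,30,8))]
cv2.imwrite('pics/b.png',np.hstack(b))
E
```

```text
(no output)
```

View pics/a.png

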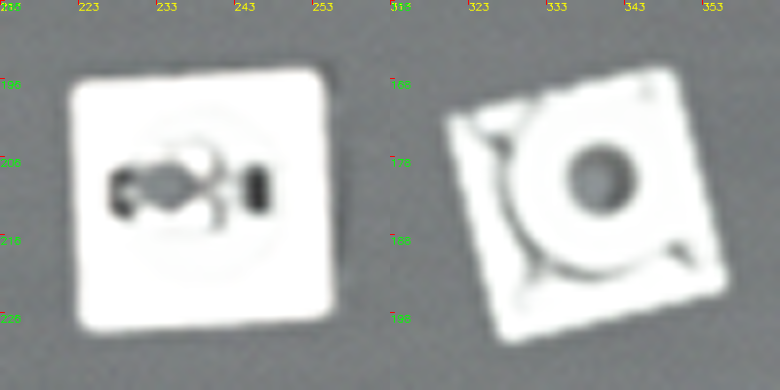

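View pics/b.png

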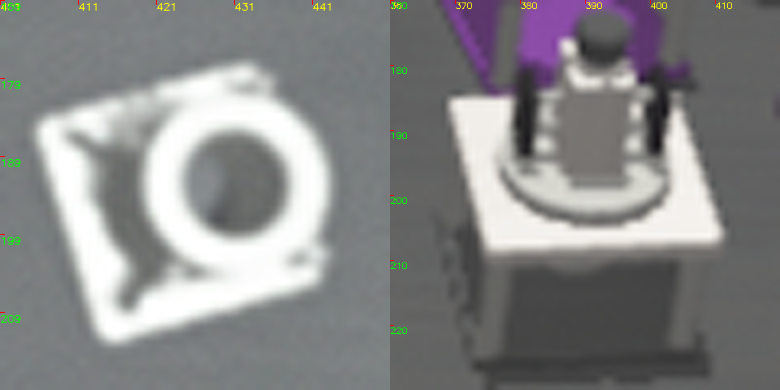

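Top view: trigger tops at (228.2,210.3) and (245.5,209.8), knob at (234.4,209.5), and stand corners centred on (238.6,211.2). The wide bore is the right-hand housing, with its mouth at (430.8,192.0). In the scene view the knob top is at about (392.5,173.4).

```bash
python3 - <<'E'
from h import *
np.set_printoptions(precision=4,suppress=True)
print('trigL',at_z('top',228.2,210.3,.108),'trigR',at_z('top',245.5,209.8,.108))
print('knob',at_z('top',234.4,209.5,.136),'scene',at_z('scene',392.5,173.4,.136))
print('stand',at_z('top',238.6,211.2,.064), [at_z('top',213+a/7.8-.44,186+b/7.8-.44,.064)[:2] for a,b in((70,82),(326,68),(335,318),(80,332))])
print('wide',at_z('top',430.8,192,.078))
print('scene wide pred',proj('scene',at_z('top',430.8,192,.078)))
s=manip.get_state();q=s['ee_rot'];print(R.from_quat([q[1],q[2],q[3],q[0]]).as_matrix())
E
python3 - <<'E'
import cv2
s=cv2.imread('pics/scene0.png')
o=cv2.resize(s[185:245,135:185],None,fx=10,fy=10,interpolation=cv2.INTER_CUBIC)
cv2.imwrite('pics/c.png',o)
E
```

```text
trigL [0.4729 0.2901 0.108 ] trigR [0.4756 0.2414 0.108 ]
knob [0.4742 0.2672 0.136 ] scene [0.4758 0.2696 0.136 ]
stand [0.4731 0.2689 0.064 ] [array([0.5165, 0.3214]), array([0.5246, 0.2248]), array([0.43  , 0.2173]), array([0.4222, 0.3127])]
wide [ 0.5449 -0.2986  0.078 ]
scene wide pred [155.9803 205.886 ]
[[-0.9018  0.4321 -0.0009]
 [ 0.4321  0.9018 -0.0014]
 [ 0.0002 -0.0016 -1.    ]]
```

View pics/c.png

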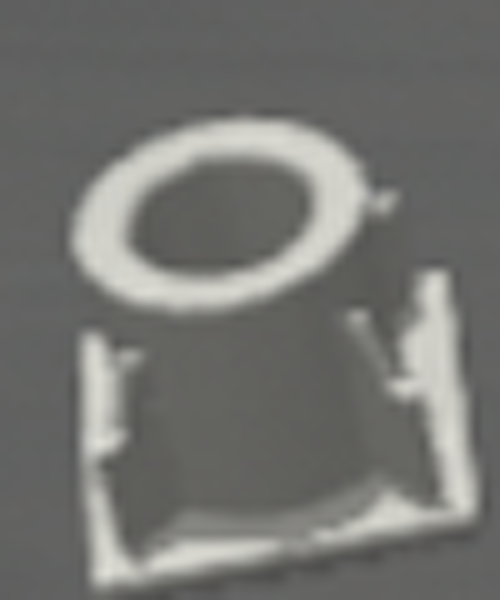

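Scene-view rim centre is (156.5,205.9), about 1 mm from the top-view prediction, so the two agree. Next I turn and move above the gauge at (0.4745,0.268), with the tool's y axis at +4°.

```bash
python3 -m handwheel '[{"translation":[0,0,-0.01],"angular":[0,0,-5.92],"hand":0},{"translation":[0,0,-0.01],"angular":[0,0,-5.92],"hand":0},{"translation":[0,0,-0.01],"angular":[0,0,-5.92],"hand":0},{"translation":[0,0,-0.01],"angular":[0,0,-5.92],"hand":0},{"translation":[0,0,-0.01],"angular":[0,0,-5.92],"hand":0}]' 30
python3 -m handwheel '[{"translation":[-0.02314,-0.02949,0],"angular":[0,0,0],"hand":0},{"translation":[-0.02314,-0.02949,0],"angular":[0,0,0],"hand":0},{"translation":[-0.02314,-0.02949,0],"angular":[0,0,0],"hand":0},{"translation":[-0.02314,-0.02949,0],"angular":[0,0,0],"hand":0},{"translation":[-0.02314,-0.02949,0],"angular":[0,0,0],"hand":0},{"translation":[-0.02314,-0.02949,0],"angular":[0,0,0],"hand":0},{"translation":[-0.02314,-0.02949,0],"angular":[0,0,0],"hand":0},{"translation":[-0.02314,-0.02949,0],"angular":[0,0,0],"hand":0},{"translation":[-0.02314,-0.02949,0],"angular":[0,0,0],"hand":0},{"translation":[0,0,0],"angular":[0,0,0],"hand":0}]'
cat >> h.py <<'E'
np.set_printoptions(precision=4,suppress=True)
def st(target=None):
    s=manip.get_state();q=s['ee_rot'];M=R.from_quat([q[1],q[2],q[3],q[0]]).as_matrix()
    print('t',round(s['clock'],2),'pos',s['position'],'F',s['contact_force'],'w',round(s['width'],4),'g',round(s['gripper_force'],1),'yaw_y',round(float(np.degrees(np.arctan2(-M[0,1],M[1,1]))),2),'tilt',M[:2,2])
    if target is not None: print('tool move',M.T@(np.array(target)-s['position']))
E
python3 -c "
from h import *
st([.4745,.268,.074])"
```

```text
clock: 0.52
position: [0.2483, 0.5183, 0.2812]
ee_rot: [-0.0, -0.037, 0.999, -0.0]
contact_force: [-0.3, 0.1, -0.7]
width: 0.0852
gripper_force: 0.0
clock: 1.35
position: [0.4791, 0.2632, 0.2806]
ee_rot: [0.001, -0.032, 0.999, -0.002]
contact_force: [0.1, 0.2, 0.6]
width: 0.0855
gripper_force: 0.0
t 1.35 pos [0.4791 0.2632 0.2806] F [0.1466 0.2474 0.5735] w 0.0855 g 0.0 yaw_y 3.64 tilt [ 0.0025 -0.0041]
tool move [0.0048 0.006  0.2065]
```

```bash
python3 -m handwheel '[{"translation":[0,0,0.03],"angular":[0,0,0],"hand":0},{"translation":[0,0,0.03],"angular":[0,0,0],"hand":0},{"translation":[0,0,0.03],"angular":[0,0,0],"hand":0},{"translation":[0,0,0],"angular":[0,0,0],"hand":0},{"translation":[0,0,0],"angular":[0,0,0],"hand":0},{"translation":[0,0,0],"angular":[0,0,0],"hand":0}]' >/dev/null
python3 - <<'E'
from h import *
import cv2
st([.4745,.268,.074])
t=manip.get_image('top');s=manip.get_image('scene')
a=cv2.resize(t[181:241,208:268],(390,390),interpolation=cv2.INTER_CUBIC)
b=cv2.resize(s[130:220,350:440],(390,390),interpolation=cv2.INTER_CUBIC)
cv2.imwrite('pics/d.png',np.hstack([a,b])[:,:,::-1])
E
```

```text
t 1.85 pos [0.4755 0.269  0.1926] F [ 0.4698 -0.4456  0.8563] w 0.085 g 0.0 yaw_y 4.02 tilt [0.0019 0.0009]
tool move [ 0.0013 -0.001   0.1186]
```

View pics/d.png

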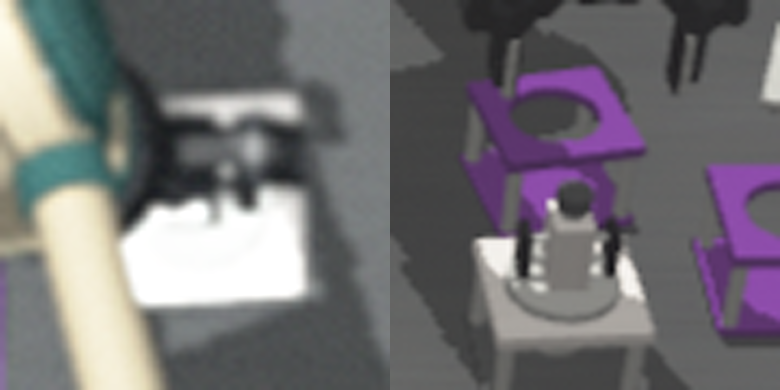

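The picture shows the fingers (tips at crop x 505 and 680) straddling the gauge, with the tool centred over it. I'll go down and squeeze the triggers.

```bash
python3 -m handwheel '[{"translation":[0.0006,-0.0007,0.03],"angular":[0,0,0],"hand":0},{"translation":[0,0,0.03],"angular":[0,0,0],"hand":0},{"translation":[0,0,0.025],"angular":[0,0,0],"hand":0},{"translation":[0,0,0.018],"angular":[0,0,0],"hand":0},{"translation":[0,0,0.0135],"angular":[0,0,0],"hand":0},{"translation":[0,0,0],"angular":[0,0,0],"hand":0},{"translation":[0,0,0],"angular":[0,0,0],"hand":0}]' ; python3 -c "
from h import *
st([.4745,.268,.074])"
python3 -m handwheel '[{"translation":[0,0,0],"angular":[0,0,0],"hand":0.3},{"translation":[0,0,0],"angular":[0,0,0],"hand":0.4},{"translation":[0,0,0],"angular":[0,0,0],"hand":0.5},{"translation":[0,0,0],"angular":[0,0,0],"hand":0.6},{"translation":[0,0,0],"angular":[0,0,0],"hand":0.8},{"translation":[0,0,0],"angular":[0,0,0],"hand":1},{"translation":[0,0,0],"angular":[0,0,0],"hand":1},{"translation":[0,0,0],"angular":[0,0,0],"hand":1},{"translation":[0,0,0],"angular":[0,0,0],"hand":1}]' 30 >/dev/null; python3 -c "
from h import *
st([.4745,.268,.074])"
```

```text
clock: 2.53
position: [0.4749, 0.268, 0.0758]
ee_rot: [0.001, -0.035, 0.999, 0.0]
contact_force: [-0.5, 0.8, 0.3]
width: 0.0855
gripper_force: 0.0
t 2.53 pos [0.4749 0.268  0.0758] F [-0.5434  0.7764  0.2727] w 0.0855 g 0.0 yaw_y 4.01 tilt [0.0013 0.0006]
tool move [ 0.0004 -0.      0.0018]
t 3.28 pos [0.4754 0.2693 0.077 ] F [-0.8776  3.0714  8.0952] w 0.0387 g 30.5 yaw_y 3.95 tilt [0.0036 0.0036]
tool move [ 0.001  -0.0012  0.0029]
```

```bash
python3 -m handwheel '[{"translation":[0,0,-0.004],"angular":[0,0,0],"hand":1},{"translation":[0,0,-0.008],"angular":[0,0,0],"hand":1},{"translation":[0,0,-0.015],"angular":[0,0,0],"hand":1},{"translation":[0,0,-0.025],"angular":[0,0,0],"hand":1},{"translation":[0,0,-0.03],"angular":[0,0,0],"hand":1},{"translation":[0,0,-0.03],"angular":[0,0,0],"hand":1},{"translation":[0,0,-0.018],"angular":[0,0,0],"hand":1},{"translation":[0,0,0],"angular":[0,0,0],"hand":1},{"translation":[0,0,0],"angular":[0,0,0],"hand":1}]' >/dev/null; python3 - <<'E'
from h import *
st([.5449,-.298,.207])
import cv2
s=manip.get_image('scene')
cv2.imwrite('pics/e.png',cv2.resize(s[80:220,330:470],(560,560),interpolation=cv2.INTER_CUBIC)[:,:,::-1])
E
```

```text
t 4.03 pos [0.474  0.2672 0.205 ] F [ 0.8056  0.557  -5.172 ] w 0.0382 g 31.8 yaw_y 4.0 tilt [ 0.0007 -0.0002]
tool move [-0.0313 -0.5688 -0.0018]
```

View pics/e.png

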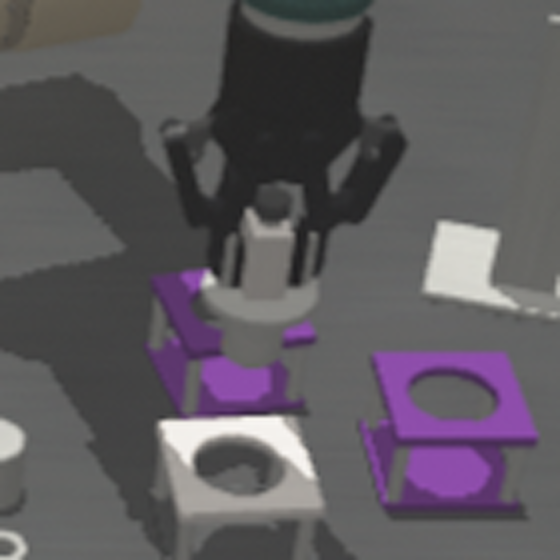

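The gauge is held upright with the plungers flush. Its flange is at crop (260,292), its knob at (275,193) and the empty stand hole at (240,465).

```bash
python3 - <<'E'
from h import *
print('seat scene',at_z('scene',389.6,195.9,.064),'wide scene',at_z('scene',156.45,205.85,.078))
o=np.array([.4745,.2675,.193])
for dx in(-.004,0,.004):
  p=o+[dx,0,0]; print(dx,'flange top',(proj('scene',p+[0,0,.008])-[330,80]+.4)*4,'knob',(proj('scene',p+[0,0,.072])-[330,80]+.4)*4)
E
```

```text
seat scene [0.4756 0.2707 0.064 ] wide scene [ 0.5447 -0.2976  0.078 ]
-0.004 flange top [259.891  282.1828] knob [273.3835 189.5046]
0 flange top [260.6491 286.1599] knob [274.2067 193.3776]
0.004 flange top [261.4112 290.158 ] knob [275.0343 197.2718]
```

```bash
python3 -m handwheel '[{"translation":[-0.00174,-0.016,0],"angular":[0,0,0],"hand":1},{"translation":[-0.00174,-0.0316,0],"angular":[0,0,0],"hand":1},{"translation":[-0.00174,-0.0316,0],"angular":[0,0,0],"hand":1},{"translation":[-0.00174,-0.0316,0],"angular":[0,0,0],"hand":1},{"translation":[-0.00174,-0.0316,0],"angular":[0,0,0],"hand":1},{"translation":[-0.00174,-0.0316,0],"angular":[0,0,0],"hand":1},{"translation":[-0.00174,-0.0316,0],"angular":[0,0,0],"hand":1},{"translation":[-0.00174,-0.0316,0],"angular":[0,0,0],"hand":1},{"translation":[-0.00174,-0.0316,0],"angular":[0,0,0],"hand":1},{"translation":[-0.00174,-0.0316,0],"angular":[0,0,0],"hand":1}]' >/dev/null
python3 -m handwheel '[{"translation":[-0.00174,-0.0316,0],"angular":[0,0,0],"hand":1},{"translation":[-0.00174,-0.0316,0],"angular":[0,0,0],"hand":1},{"translation":[-0.00174,-0.0316,0],"angular":[0,0,0],"hand":1},{"translation":[-0.00174,-0.0316,0],"angular":[0,0,0],"hand":1},{"translation":[-0.00174,-0.0316,0],"angular":[0,0,0],"hand":1},{"translation":[-0.00174,-0.0316,0],"angular":[0,0,0],"hand":1},{"translation":[-0.00174,-0.0316,0],"angular":[0,0,0],"hand":1},{"translation":[-0.00174,-0.016,0],"angular":[0,0,0],"hand":1},{"translation":[0,0,0],"angular":[0,0,0],"hand":1},{"translation":[0,0,0],"angular":[0,0,0],"hand":1}]' >/dev/null
python3 -m handwheel '[{"translation":[0,0,0],"angular":[0,0,0],"hand":1},{"translation":[0,0,0],"angular":[0,0,0],"hand":1},{"translation":[0,0,0],"angular":[0,0,0],"hand":1}]' >/dev/null
python3 -c "
from h import *
st([.5448,-.298,.09])"
```

```text
t 6.0 pos [ 0.5426 -0.265   0.2045] F [ 0.2157  0.0806 -5.3217] w 0.0386 g 31.9 yaw_y 4.08 tilt [-0.0008  0.001 ]
tool move [ 0.0001 -0.0332  0.1145]
```

```bash
python3 -m handwheel '[{"translation":[0,-0.0166,0],"angular":[0,0,0],"hand":1},{"translation":[0,-0.0166,0],"angular":[0,0,0],"hand":1},{"translation":[0,0,0.025],"angular":[0,0,0],"hand":1},{"translation":[0,0,0.022],"angular":[0,0,0],"hand":1},{"translation":[0,0,0.01],"angular":[0,0,0],"hand":1},{"translation":[0,0,0],"angular":[0,0,0],"hand":1},{"translation":[0,0,0],"angular":[0,0,0],"hand":1},{"translation":[0,0,0],"angular":[0,0,0],"hand":1}]' >/dev/null
python3 - <<'E'
from h import *
import cv2
st([.5448,-.298,.09])
s=manip.get_image('scene');st()
cv2.imwrite('pics/f.png',cv2.resize(s[140:245,105:205],(500,525),interpolation=cv2.INTER_CUBIC)[:,:,::-1])
for z in(.078,.143,.151): print(z,(proj('scene',[.5448,-.298,z])-[105,140]+.4)*5)
E
```

```text
t 6.67 pos [ 0.5462 -0.3004  0.1491] F [ 0.7993  0.2294 -4.6985] w 0.0385 g 32.0 yaw_y 4.0 tilt [ 0.0022 -0.0016]
tool move [0.0014 0.0026 0.0591]
t 6.72 pos [ 0.5463 -0.3004  0.1494] F [-0.528  -0.0981 -4.3723] w 0.0385 g 32.0 yaw_y 4.01 tilt [ 0.0027 -0.0019]
0.078 [258.294  331.3078]
0.143 [231.0744 226.8094]
0.151 [227.585  213.4131]
```

View pics/f.png

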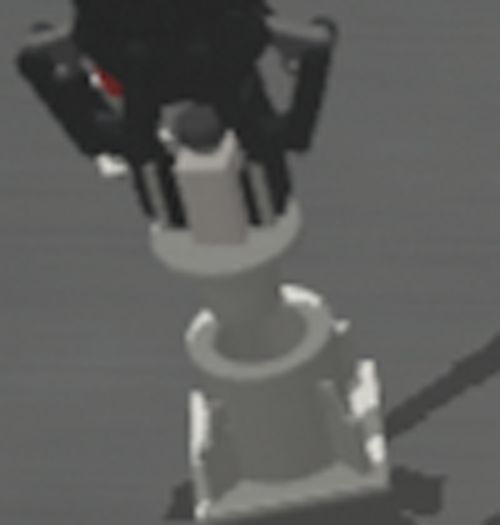

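The gauge is above the bore with its flange centred at about crop x 226, against 229 expected, so it is about 2 mm low in y, matching the pose reading. I'll correct that and lower it.

```bash
python3 -m handwheel '[{"translation":[0.0012,0.0024,0],"angular":[0,0,0],"hand":1},{"translation":[0,0,0.008],"angular":[0,0,0],"hand":1},{"translation":[0,0,0.008],"angular":[0,0,0],"hand":1},{"translation":[0,0,0.008],"angular":[0,0,0],"hand":1},{"translation":[0,0,0.008],"angular":[0,0,0],"hand":1},{"translation":[0,0,0.008],"angular":[0,0,0],"hand":1},{"translation":[0,0,0],"angular":[0,0,0],"hand":1},{"translation":[0,0,0],"angular":[0,0,0],"hand":1}]' >/dev/null
python3 -c "
from h import *
st([.5448,-.298,.09])"
```

```text
t 7.38 pos [ 0.5434 -0.297   0.1067] F [ 0.7408  0.2029 -4.5199] w 0.0383 g 32.0 yaw_y 4.0 tilt [-0.0017  0.0013]
tool move [-0.0014 -0.0011  0.0167]
```

```bash
python3 -m handwheel '[{"translation":[0,0,0.003],"angular":[0,0,0],"hand":1},{"translation":[0,0,0.003],"angular":[0,0,0],"hand":1},{"translation":[0,0,0],"angular":[0,0,0],"hand":1},{"translation":[0,0,0],"angular":[0,0,0],"hand":1}]' >/dev/null
python3 -c "
from h import *
st([.5448,-.298,.09])"
python3 -m handwheel '[{"translation":[0,0,0.0025],"angular":[0,0,0],"hand":1},{"translation":[0,0,0.0015],"angular":[0,0,0],"hand":1},{"translation":[0,0,0],"angular":[0,0,0],"hand":1}]' >/dev/null
python3 -c "
from h import *
st([.5448,-.298,.09])"
```

```text
t 7.72 pos [ 0.5438 -0.2973  0.1018] F [-0.2791  0.0623 -4.3529] w 0.0383 g 32.0 yaw_y 4.0 tilt [-0.      0.0001]
tool move [-0.0009 -0.0008  0.0118]
t 7.97 pos [ 0.5445 -0.2976  0.0979] F [ 1.8281 -0.8665 -4.8957] w 0.0382 g 32.0 yaw_y 4.0 tilt [ 0.0015 -0.0006]
tool move [-0.0002 -0.0004  0.0079]
```

```bash
python3 -m handwheel '[{"translation":[0,0,0.0015],"angular":[0,0,0],"hand":1},{"translation":[0,0,0.0015],"angular":[0,0,0],"hand":1},{"translation":[0,0,0],"angular":[0,0,0],"hand":1}]' >/dev/null
python3 -c "
from h import *
st([.5448,-.298,.09])"
python3 -m handwheel '[{"translation":[0,0,0.001],"angular":[0,0,0],"hand":1},{"translation":[0,0,0.001],"angular":[0,0,0],"hand":1},{"translation":[0,0,0],"angular":[0,0,0],"hand":1}]' >/dev/null
python3 -c "
from h import *
st([.5448,-.298,.09])"
```

```text
t 8.22 pos [ 0.5446 -0.2976  0.0948] F [ 1.6128 -0.5228 -4.0534] w 0.0384 g 32.1 yaw_y 3.99 tilt [ 0.0015 -0.0006]
tool move [-0.0002 -0.0004  0.0048]
t 8.47 pos [ 0.5446 -0.2976  0.0929] F [ 2.4896 -0.6475 -3.5778] w 0.0381 g 32.3 yaw_y 4.0 tilt [ 0.0015 -0.0006]
tool move [-0.0002 -0.0004  0.0029]
```

```bash
for i in 1 2 3 ; do python3 -m handwheel '[{"translation":[0,0,0.0008],"angular":[0,0,0],"hand":1},{"translation":[0,0,0],"angular":[0,0,0],"hand":1}]' >/dev/null
python3 -c "
from h import *
st()"; done
```

```text
t 8.63 pos [ 0.5445 -0.2976  0.0922] F [ 3.4225 -0.8224 -3.1411] w 0.0383 g 32.5 yaw_y 4.0 tilt [ 0.0015 -0.0006]
t 8.8 pos [ 0.5445 -0.2976  0.0914] F [ 4.2359 -0.8262 -3.3451] w 0.0383 g 32.6 yaw_y 4.0 tilt [ 0.0014 -0.0006]
t 8.97 pos [ 0.5445 -0.2976  0.0912] F [ 3.9763 -0.9306  0.9852] w 0.0382 g 33.7 yaw_y 4.0 tilt [ 0.0016 -0.0008]
```

```bash
python3 -m handwheel '[{"translation":[-0.0005,0,0.0006],"angular":[0,0,0],"hand":1},{"translation":[0,0,0],"angular":[0,0,0],"hand":1}]' >/dev/null
python3 -c "
from h import *
st()"; python3 -m handwheel '[{"translation":[0,0,0],"angular":[0,0,0],"hand":0.5},{"translation":[0,0,0],"angular":[0,0,0],"hand":0.4},{"translation":[0,0,0],"angular":[0,0,0],"hand":0.2},{"translation":[0,0,0],"angular":[0,0,0],"hand":0},{"translation":[0,0,0],"angular":[0,0,0],"hand":0},{"translation":[0,0,0],"angular":[0,0,0],"hand":0},{"translation":[0,0,0],"angular":[0,0,0],"hand":0}]' >/dev/null
python3 - <<'E'
from h import *
st()
E
```

```text
t 9.13 pos [ 0.5446 -0.2976  0.0911] F [ 1.7293 -0.0529  5.545 ] w 0.0383 g 34.9 yaw_y 4.0 tilt [ 0.0009 -0.001 ]
t 9.72 pos [ 0.5441 -0.2971  0.0896] F [-0.2253 -0.1344 -0.3519] w 0.0853 g 0.0 yaw_y 4.0 tilt [-0.0006  0.0005]
```

```bash
python3 -m handwheel '[{"translation":[0,0,-0.01],"angular":[0,0,0],"hand":0},{"translation":[0,0,-0.03],"angular":[0,0,0],"hand":0},{"translation":[0,0,-0.03],"angular":[0,0,0],"hand":0},{"translation":[0,0,-0.01],"angular":[0,0,0],"hand":0.5},{"translation":[0,0,0],"angular":[0,0,0],"hand":1},{"translation":[0,0,0],"angular":[0,0,0],"hand":1},{"translation":[0,0,0],"angular":[0,0,0],"hand":1},{"translation":[0,0,0],"angular":[0,0,0],"hand":1},{"translation":[0,0,0],"angular":[0,0,0],"hand":1},{"translation":[0,0,0],"angular":[0,0,0],"hand":1}]' >/dev/null
python3 - <<'E'
from h import *
import cv2
st([.5446,-.2976,.152])
s=manip.get_image('scene')
cv2.imwrite('pics/g.png',cv2.resize(s[130:230,105:205],(500,500),interpolation=cv2.INTER_CUBIC)[:,:,::-1])
E
```

```text
t 10.55 pos [ 0.5439 -0.2969  0.1685] F [-0.5217 -0.1345  0.5347] w 0.0008 g 0.0 yaw_y 4.0 tilt [-0.0019  0.0014]
tool move [-0.0007 -0.0008  0.0165]
```

View pics/g.png

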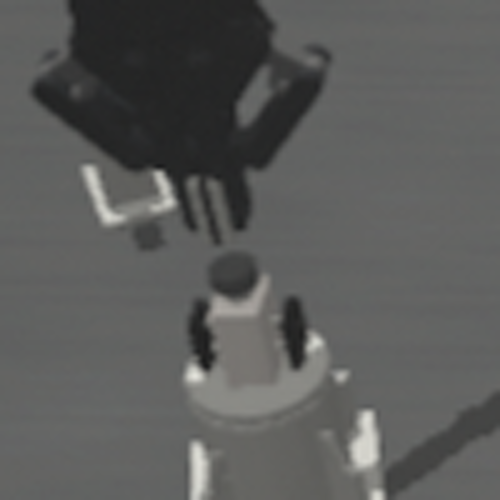

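The gauge sits with its flange on the rim and its triggers sprung out, and the shut fingers are above the knob at crop (233,272). I'll press down in steps.

```bash
python3 -m handwheel '[{"translation":[-0.0006,-0.0006,0.008],"angular":[0,0,0],"hand":1},{"translation":[0,0,0.006],"angular":[0,0,0],"hand":1},{"translation":[0,0,0],"angular":[0,0,0],"hand":1},{"translation":[0,0,0],"angular":[0,0,0],"hand":1}]' >/dev/null
python3 -c "
from h import *
st()"
python3 -m handwheel '[{"translation":[0,0,0.002],"angular":[0,0,0],"hand":1},{"translation":[0,0,0.002],"angular":[0,0,0],"hand":1},{"translation":[0,0,0.002],"angular":[0,0,0],"hand":1},{"translation":[0,0,0],"angular":[0,0,0],"hand":1},{"translation":[0,0,0],"angular":[0,0,0],"hand":1}]' >/dev/null
python3 -c "
from h import *
st()"
```

```text
t 10.93 pos [ 0.5446 -0.2975  0.1547] F [-0.185   0.4126  0.0333] w 0.0 g 0.0 yaw_y 4.0 tilt [-0.0016  0.0012]
t 11.35 pos [ 0.5451 -0.2979  0.1499] F [-0.3841 -0.232   1.0104] w 0.0001 g 0.3 yaw_y 4.0 tilt [ 0.0003 -0.0001]
```

```bash
python3 -m handwheel '[{"translation":[0,0,0.0015],"angular":[0,0,0],"hand":1},{"translation":[0,0,0.0015],"angular":[0,0,0],"hand":1},{"translation":[0,0,0],"angular":[0,0,0],"hand":1}]' >/dev/null
python3 -c "
from h import *
st()"
python3 -m handwheel '[{"translation":[0,0,0.001],"angular":[0,0,0],"hand":1},{"translation":[0,0,0.001],"angular":[0,0,0],"hand":1},{"translation":[0,0,0],"angular":[0,0,0],"hand":1}]' >/dev/null
python3 -c "
from h import *
st()"
```

```text
t 11.6 pos [ 0.5452 -0.2979  0.1486] F [-1.5851  2.1468  9.1742] w -0.0003 g 4.2 yaw_y 4.01 tilt [ 0.0012 -0.0009]
t 11.85 pos [ 0.5452 -0.298   0.1471] F [-2.3939  1.6554 10.9086] w -0.0 g 5.0 yaw_y 4.01 tilt [ 0.0016 -0.0012]
```

```bash
for i in 1 2; do python3 -m handwheel '[{"translation":[0,0,0.001],"angular":[0,0,0],"hand":1},{"translation":[0,0,0.0005],"angular":[0,0,0],"hand":1},{"translation":[0,0,0],"angular":[0,0,0],"hand":1}]' >/dev/null
python3 -c "
from h import *
st()"; done
```

```text
t 12.1 pos [ 0.5452 -0.2979  0.1456] F [-1.784   1.248  10.3536] w 0.0002 g 5.2 yaw_y 4.01 tilt [ 0.0016 -0.0011]
t 12.35 pos [ 0.5452 -0.298   0.1442] F [-2.8328  1.5872 10.5269] w 0.0001 g 5.2 yaw_y 4.0 tilt [ 0.0017 -0.0012]
```

```bash
for i in 1 2 ; do python3 -m handwheel '[{"translation":[0,0,0.0004],"angular":[0,0,0],"hand":1},{"translation":[0,0,0],"angular":[0,0,0],"hand":1}]' >/dev/null
python3 -c "
from h import *
st()"; done
```

```text
t 12.52 pos [ 0.5452 -0.2979  0.1438] F [-2.8217  1.9993 10.7995] w 0.0002 g 5.3 yaw_y 4.01 tilt [ 0.0017 -0.0011]
t 12.68 pos [ 0.5452 -0.2979  0.1435] F [-2.8359  2.1745 10.829 ] w 0.0001 g 5.7 yaw_y 4.01 tilt [ 0.0017 -0.0012]
```

```bash
for i in 1 2 3; do python3 -m handwheel '[{"translation":[0,0,0.0004],"angular":[0,0,0],"hand":1},{"translation":[0,0,0],"angular":[0,0,0],"hand":1}]' >/dev/null
python3 -c "
from h import *
st()"; done
```

```text
t 12.85 pos [ 0.5452 -0.298   0.1433] F [-3.3969  1.1499 11.7638] w 0.0001 g 6.1 yaw_y 4.01 tilt [ 0.0018 -0.0013]
t 13.02 pos [ 0.5452 -0.2979  0.1431] F [-3.5835  1.4466 12.9684] w -0.0002 g 6.6 yaw_y 4.01 tilt [ 0.0019 -0.0014]
t 13.18 pos [ 0.5453 -0.2979  0.143 ] F [-2.8923  2.1984 13.5772] w 0.0003 g 7.1 yaw_y 4.01 tilt [ 0.0021 -0.0015]
```

```bash
for i in 1 2 3; do python3 -m handwheel '[{"translation":[0,0,0.0005],"angular":[0,0,0],"hand":1},{"translation":[0,0,0],"angular":[0,0,0],"hand":1}]' >/dev/null
python3 -c "
from h import *
st()"; done
```

```text
t 13.35 pos [ 0.5453 -0.298   0.1427] F [-2.7894  2.0208 14.8828] w 0.0002 g 7.6 yaw_y 4.01 tilt [ 0.0023 -0.0016]
t 13.52 pos [ 0.5453 -0.298   0.1425] F [-3.228   2.0681 16.2014] w 0.0004 g 8.2 yaw_y 4.01 tilt [ 0.0023 -0.0017]
t 13.68 pos [ 0.5453 -0.298   0.1423] F [-4.6328  2.4054 17.5577] w -0.0001 g 8.9 yaw_y 4.01 tilt [ 0.0025 -0.0019]
```

```bash
for i in 1 2; do python3 -m handwheel '[{"translation":[0,0,0.0004],"angular":[0,0,0],"hand":1},{"translation":[0,0,0],"angular":[0,0,0],"hand":1}]' >/dev/null
python3 -c "
from h import *
st()"; done
python3 -m handwheel '[{"translation":[0,0,0],"angular":[0,0,0],"hand":1},{"translation":[0,0,0],"angular":[0,0,0],"hand":1}]' >/dev/null
python3 -c "
from h import *
st()"
```

```text
t 13.85 pos [ 0.5453 -0.298   0.1422] F [-4.8296  3.2646 19.0658] w -0.0005 g 9.4 yaw_y 4.01 tilt [ 0.0027 -0.002 ]
t 14.02 pos [ 0.5453 -0.298   0.142 ] F [-5.8444  3.2267 20.4107] w 0.0003 g 10.0 yaw_y 4.01 tilt [ 0.0028 -0.002 ]
t 14.18 pos [ 0.5453 -0.298   0.142 ] F [-4.3211  2.8943 20.1321] w 0.0 g 9.9 yaw_y 4.01 tilt [ 0.0028 -0.0021]
```

```bash
python3 -m handwheel '[{"translation":[0,0,-0.004],"angular":[0,0,0],"hand":1},{"translation":[0,0,-0.01],"angular":[0,0,0],"hand":1},{"translation":[0,0,-0.025],"angular":[0,0,0],"hand":1},{"translation":[0,0,-0.03],"angular":[0,0,0],"hand":1},{"translation":[0,0,0],"angular":[0,0,0],"hand":0.5},{"translation":[0,0,0],"angular":[0,0,0],"hand":0}]' >/dev/null
python3 -c "
from h import *
st();print(manip.get_state()['qpos'])"
```

```text
t 14.68 pos [ 0.5461 -0.2986  0.2087] F [ 0.1877  0.1597 -0.6559] w 0.0232 g 0.0 yaw_y 4.0 tilt [ 0.0038 -0.0025]
[-0.6121  0.3572  1.4405  0.0001  1.3393 -2.2527]
```

```bash
python3 -m handwheel '[{"translation":[0,0,0],"angular":[0,0,7],"hand":0},{"translation":[0,0,0],"angular":[0,0,7],"hand":0},{"translation":[0,0,0],"angular":[0,0,7],"hand":0},{"translation":[0,0,0],"angular":[0,0,7],"hand":0},{"translation":[0,0,0],"angular":[0,0,7],"hand":0},{"translation":[0,0,0],"angular":[0,0,7],"hand":0},{"translation":[0,0,0],"angular":[0,0,7],"hand":0},{"translation":[0,0,0],"angular":[0,0,7],"hand":0},{"translation":[0,0,0],"angular":[0,0,7],"hand":0},{"translation":[0,0,0],"angular":[0,0,7],"hand":0}]' >/dev/null
python3 -m handwheel '[{"translation":[0,0,0],"angular":[0,0,7],"hand":0},{"translation":[0,0,0],"angular":[0,0,7],"hand":0},{"translation":[0,0,0],"angular":[0,0,6],"hand":0},{"translation":[0,0,0],"angular":[0,0,0],"hand":0},{"translation":[0,0,0],"angular":[0,0,0],"hand":0},{"translation":[0,0,0],"angular":[0,0,0],"hand":0},{"translation":[0,0,0],"angular":[0,0,0],"hand":0}]' >/dev/null
python3 - <<'E'
from h import *
st([.5449,-.2977,.094]);print(manip.get_state()['qpos'])
import cv2
s=manip.get_image('scene')
cv2.imwrite('pics/i.png',cv2.resize(s[100:230,90:220],(520,520),interpolation=cv2.INTER_CUBIC)[:,:,::-1])
for p in([.5449,-.2977,.142],[.5449,-.2977,.132]): print((proj('scene',p)-[90,100]+.4)*4)
E
```

```text
t 16.1 pos [ 0.5449 -0.2977  0.206 ] F [ 0.3075  0.1306 -0.8941] w 0.0856 g 0.0 yaw_y -85.91 tilt [-0.0007  0.0006]
tool move [-0.0001  0.0001  0.112 ]
[-0.6121  0.3594  1.4439  0.0001  1.3393 -0.6835]
[245.6771 342.8993]
[249.1248 356.1449]
```

View pics/i.png

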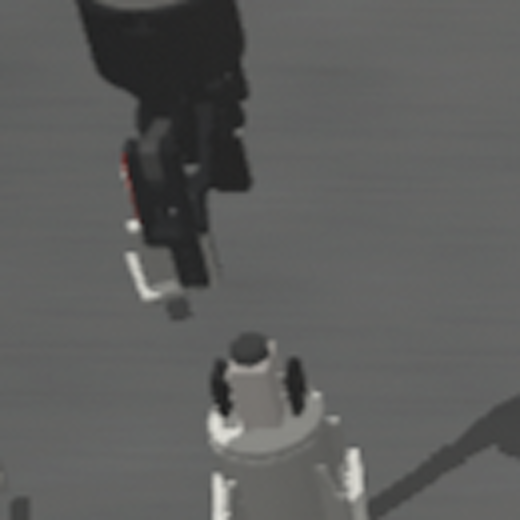

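The gauge's knob is lowered, at crop (249,343), about 1 mm to +y of expected. The fingers now stand across the body faces, clear of the triggers. I'll go down and grip.

```bash
python3 -m handwheel '[{"translation":[0.001,0,0.02],"angular":[0,0,0],"hand":0},{"translation":[0,0,0.025],"angular":[0,0,0],"hand":0},{"translation":[0,0,0.025],"angular":[0,0,0],"hand":0},{"translation":[0,0,0.02],"angular":[0,0,0],"hand":0},{"translation":[0,0,0.012],"angular":[0,0,0],"hand":0},{"translation":[0,0,0.009],"angular":[0,0,0],"hand":0},{"translation":[0,0,0],"angular":[0,0,0],"hand":0},{"translation":[0,0,0],"angular":[0,0,0],"hand":0}]' >/dev/null
python3 -c "
from h import *
st([.5449,-.2967,.094])"
python3 -m handwheel '[{"translation":[0,0,0],"angular":[0,0,0],"hand":0.4},{"translation":[0,0,0],"angular":[0,0,0],"hand":0.5},{"translation":[0,0,0],"angular":[0,0,0],"hand":0.6},{"translation":[0,0,0],"angular":[0,0,0],"hand":0.7},{"translation":[0,0,0],"angular":[0,0,0],"hand":0.8},{"translation":[0,0,0],"angular":[0,0,0],"hand":1},{"translation":[0,0,0],"angular":[0,0,0],"hand":1},{"translation":[0,0,0],"angular":[0,0,0],"hand":1}]' 45 >/dev/null
python3 -c "
from h import *
st([.5449,-.2967,.094])"
```

```text
t 16.82 pos [ 0.545  -0.2969  0.0955] F [-0.0769 -0.8585 -0.8526] w 0.0854 g 0.0 yaw_y -85.98 tilt [-0.0001  0.0002]
tool move [ 0.0002 -0.0001  0.0015]
t 17.48 pos [ 0.5443 -0.2972  0.0963] F [-4.0364 -0.6352  5.7564] w 0.0298 g 46.4 yaw_y -85.98 tilt [-0.0008 -0.0007]
tool move [0.0004 0.0006 0.0023]
```

```bash
python3 -m handwheel '[{"translation":[0,-0.0005,-0.001],"angular":[0,0,0],"hand":1},{"translation":[0,0,-0.002],"angular":[0,0,0],"hand":1},{"translation":[0,0,-0.003],"angular":[0,0,0],"hand":1},{"translation":[0,0,0],"angular":[0,0,0],"hand":1}]' >/dev/null
python3 -c "
from h import *
st()"
python3 -m handwheel '[{"translation":[0,0,-0.005],"angular":[0,0,0],"hand":1},{"translation":[0,0,-0.01],"angular":[0,0,0],"hand":1},{"translation":[0,0,-0.015],"angular":[0,0,0],"hand":1},{"translation":[0,0,-0.02],"angular":[0,0,0],"hand":1},{"translation":[0,0,-0.025],"angular":[0,0,0],"hand":1},{"translation":[0,0,-0.025],"angular":[0,0,0],"hand":1},{"translation":[0,0,-0.015],"angular":[0,0,0],"hand":1},{"translation":[0,0,0],"angular":[0,0,0],"hand":1},{"translation":[0,0,0],"angular":[0,0,0],"hand":1}]' >/dev/null
python3 -c "
from h import *
st([.4745,.2695,.207])"
```

```text
t 17.82 pos [ 0.5444 -0.297   0.1012] F [-1.3987 -2.0292 -2.5144] w 0.0297 g 45.2 yaw_y -86.0 tilt [-0.0004  0.    ]
t 18.57 pos [ 0.5449 -0.2965  0.2177] F [-0.3878  0.3439 -4.7139] w 0.0297 g 45.6 yaw_y -85.99 tilt [ 0.0022 -0.0003]
tool move [ 0.5695 -0.0306  0.0104]
```

```bash
python3 -m handwheel '[{"translation":[0.0155,-0.0016,0],"angular":[0,0,0],"hand":1},{"translation":[0.0317,-0.0016,0],"angular":[0,0,0],"hand":1},{"translation":[0.0317,-0.0016,0],"angular":[0,0,0],"hand":1},{"translation":[0.0317,-0.0016,0],"angular":[0,0,0],"hand":1},{"translation":[0.0317,-0.0016,0],"angular":[0,0,0],"hand":1},{"translation":[0.0317,-0.0016,0],"angular":[0,0,0],"hand":1},{"translation":[0.0317,-0.0016,0],"angular":[0,0,0],"hand":1},{"translation":[0.0317,-0.0016,0],"angular":[0,0,0],"hand":1},{"translation":[0.0317,-0.0016,0],"angular":[0,0,0],"hand":1},{"translation":[0.0317,-0.0016,0],"angular":[0,0,0],"hand":1}]' >/dev/null
python3 -m handwheel '[{"translation":[0.0317,-0.0016,0],"angular":[0,0,0],"hand":1},{"translation":[0.0317,-0.0016,0],"angular":[0,0,0],"hand":1},{"translation":[0.0317,-0.0016,0],"angular":[0,0,0],"hand":1},{"translation":[0.0317,-0.0016,0],"angular":[0,0,0],"hand":1},{"translation":[0.0317,-0.0016,0],"angular":[0,0,0],"hand":1},{"translation":[0.0317,-0.0016,0],"angular":[0,0,0],"hand":1},{"translation":[0.0317,-0.0016,0],"angular":[0,0,0],"hand":1},{"translation":[0.0317,-0.0016,0],"angular":[0,0,0],"hand":1},{"translation":[0.0155,-0.0016,0],"angular":[0,0,0],"hand":1},{"translation":[0,0,0],"angular":[0,0,0],"hand":1}]' >/dev/null
python3 -m handwheel '[{"translation":[0,0,0],"angular":[0,0,0],"hand":1},{"translation":[0,0,0],"angular":[0,0,0],"hand":1},{"translation":[0,0,0],"angular":[0,0,0],"hand":1},{"translation":[0,0,0],"angular":[0,0,0],"hand":1},{"translation":[0,0,0],"angular":[0,0,0],"hand":1}]' >/dev/null
python3 -c "
from h import *
st([.4743,.2695,.0823])"
```

```text
t 20.65 pos [0.4744 0.2687 0.2164] F [-0.9429 -0.1218 -5.0066] w 0.0292 g 45.4 yaw_y -86.08 tilt [-0.0002 -0.0001]
tool move [ 0.0008 -0.      0.1341]
```

```bash
python3 -m handwheel '[{"translation":[0.0008,0,0.02],"angular":[0,0,0],"hand":1},{"translation":[0,0,0.025],"angular":[0,0,0],"hand":1},{"translation":[0,0,0.025],"angular":[0,0,0],"hand":1},{"translation":[0,0,0.02],"angular":[0,0,0],"hand":1},{"translation":[0,0,0.015],"angular":[0,0,0],"hand":1},{"translation":[0,0,0.01],"angular":[0,0,0],"hand":1},{"translation":[0,0,0.008],"angular":[0,0,0],"hand":1},{"translation":[0,0,0],"angular":[0,0,0],"hand":1},{"translation":[0,0,0],"angular":[0,0,0],"hand":1}]' >/dev/null
python3 -c "
from h import *
st([.4743,.2695,.0823])"
python3 -m handwheel '[{"translation":[0,0,0.003],"angular":[0,0,0],"hand":1},{"translation":[0,0,0.002],"angular":[0,0,0],"hand":1},{"translation":[0,0,0],"angular":[0,0,0],"hand":1},{"translation":[0,0,0],"angular":[0,0,0],"hand":1}]' >/dev/null
python3 -c "
from h import *
st([.4743,.2695,.0823])"
```

```text
t 21.4 pos [0.4748 0.2703 0.0938] F [ 0.3731 -0.0961 -4.9232] w 0.0298 g 45.4 yaw_y -86.02 tilt [0.0005 0.0003]
tool move [-0.0008 -0.0005  0.0115]
t 21.73 pos [0.4744 0.2704 0.0889] F [-0.704  -0.9209 -4.2001] w 0.0293 g 45.5 yaw_y -86.0 tilt [0.0006 0.0003]
tool move [-0.0009 -0.0002  0.0066]
```

```bash
python3 -m handwheel '[{"translation":[0,0,0.0025],"angular":[0,0,0],"hand":1},{"translation":[0,0,0.0015],"angular":[0,0,0],"hand":1},{"translation":[0,0,0],"angular":[0,0,0],"hand":1}]' >/dev/null
for i in 1 2 3 4; do python3 -c "
from h import *
st()"; python3 -m handwheel '[{"translation":[0,0,0.0007],"angular":[0,0,0],"hand":1},{"translation":[0,0,0],"angular":[0,0,0],"hand":1}]' >/dev/null; done;  python3 -c "
from h import *
st()"
```

```text
t 21.98 pos [0.4741 0.2703 0.0842] F [-0.3369  0.2964 -4.6178] w 0.0294 g 45.5 yaw_y -86.0 tilt [-0.0005 -0.0002]
t 22.15 pos [0.4742 0.2703 0.0837] F [ 0.4232 -0.512  -5.0184] w 0.0295 g 45.5 yaw_y -86.0 tilt [-0.0002  0.    ]
t 22.32 pos [0.4743 0.2703 0.083 ] F [ 0.1873  0.2537 -4.6604] w 0.0292 g 45.5 yaw_y -86.0 tilt [-0.0001  0.0001]
t 22.48 pos [0.4743 0.2703 0.0823] F [-0.2127  0.9635 -4.0265] w 0.0295 g 45.5 yaw_y -86.0 tilt [-0.0001  0.    ]
t 22.65 pos [0.4743 0.2703 0.0823] F [-1.1769 -1.034   0.0232] w 0.0293 g 46.1 yaw_y -86.0 tilt [0.0003 0.0001]
```

```bash
python3 -m handwheel '[{"translation":[0,0,0.0003],"angular":[0,0,0],"hand":1},{"translation":[0,0,0],"angular":[0,0,0],"hand":0.6},{"translation":[0,0,0],"angular":[0,0,0],"hand":0.4},{"translation":[0,0,0],"angular":[0,0,0],"hand":0.2},{"translation":[0,0,0],"angular":[0,0,0],"hand":0},{"translation":[0,0,0],"angular":[0,0,0],"hand":0},{"translation":[0,0,0],"angular":[0,0,0],"hand":0},{"translation":[0,0,0],"angular":[0,0,0],"hand":0}]' >/dev/null
python3 -c "
from h import *
st()"
python3 -m handwheel '[{"translation":[0,0,-0.01],"angular":[0,0,0],"hand":0},{"translation":[0,0,-0.025],"angular":[0,0,0],"hand":0},{"translation":[0,0,-0.03],"angular":[0,0,0],"hand":0},{"translation":[0,0,-0.03],"angular":[0,0,0],"hand":0},{"translation":[0,0,-0.03],"angular":[0,0,0],"hand":0},{"translation":[0,0,-0.02],"angular":[0,0,0],"hand":0},{"translation":[0,0,0],"angular":[0,0,0],"hand":0},{"translation":[0,0,0],"angular":[0,0,0],"hand":0}]' >/dev/null
python3 - <<'E'
from h import *
st()
import cv2
s=manip.get_image('scene')
cv2.imwrite('pics/j.png',cv2.resize(s[140:240,340:440],(600,600),interpolation=cv2.INTER_CUBIC)[:,:,::-1])
E
```

```text
t 23.32 pos [0.4744 0.2704 0.0814] F [0.5547 0.2229 0.7176] w 0.085 g 0.0 yaw_y -86.0 tilt [0.0001 0.0001]
t 23.98 pos [0.4749 0.2706 0.2283] F [-0.1345  0.675  -0.5363] w 0.0851 g 0.0 yaw_y -86.0 tilt [0.0035 0.0015]
```

View pics/j.png

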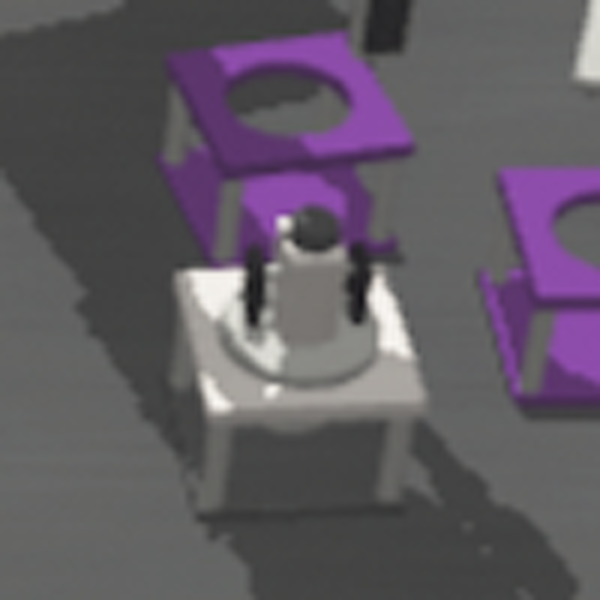

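The gauge stands upright and flat in its white stand with the knob down. The triggers are 17 px apart (crop 255 and 358) against 20 px when free, so about 42 mm between centres, which means the bore size is held.

```bash
python3 -c "
from rig import manip
print(manip.sign_off())"
```

```text
the job is handed in; nothing more can be done
None
```

The gauge was seated in the wide bore, locked with about 20 N, drawn out by its bare body and set back upright in its stand; in the last picture the triggers still sit at the bore size, and the job was handed in at about 24 s of the 72 s allowed.

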